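# Scrub out a centrifuge bucket on the sprung wash plate

### The arm

A 6-joint arm with a two-finger parallel gripper is mounted at the origin on the work surface. World frame = base frame: x ahead of the robot, y to its left, z up, the work surface at z = 0. Lengths are in mm, angles in rad, forces in N, time in s.
With the tool pointing down it reaches from about 350 to 875 mm from the base axis. Payload 15.5 kg.
Tool frame: the origin (TCP) lies midway between the tips of the shut fingers; the grasp point (between the pads) lies r.grip_depth behind it (r.grip_depth is the distance from the TCP to the grasp point, in mm); z points along the fingers, y is the line along which they close (so a half turn about z gives the same grasp; the last joint's range is limited). The gripper opens to 85 mm and grips with 20 to 120 N. Pads are 22 mm wide; open, the fingers measure 114 mm over their backs; the gripper's body (76 mm by 85 mm) begins 54 mm behind the grasp point. The pads swing forward as they close: fully open they stand 13 mm farther back than shut.
Start: joints at [-1.333, 0.494, 1.345, -0, 1.302, -0.096], TCP at [204.773, -590.503, 231.277] pointing down, gripper open.
Joint ranges: [-2.91, 2.91], [-0.82, 2.16], [0.22, 2.67], [-1.22, 4.37], [0.12, 2.79], [-3.08, 3.08]. Speed limits (rad/s): [1.89, 1.89, 2.57, 3.01, 3.01, 3.01].

### API

Orientations are given as a rotation vector (axis times angle).
In Python, from plant import r, optics, workorder gives the robot as it stands. The module is installed in compiled form; this text tells all that it offers.
- The arm moves only by the tool servo_tool, never from a script. Its argument "series" is a list of rows, each an object of numbers: "dx", "dy", "dz": the shift along the tool's x, y, z in mm; "ax", "ay", "az": the turn, a rotation vector about the tool's x, y, z in degrees. In form: [{"dx": .., "dy": .., "dz": .., "ax": .., "ay": .., "az": ..}, ...]. A call has 1 to 12 rows; each row is the pose to reach, as a shift and turn from the pose commanded when the call began, along the tool's axes at that moment; what a row does not reach only later rows make up. A row lasts 1/8 s, in which the tool goes at most 62.5 mm and 10.7 degrees, less where a joint would pass 70% of its speed; a pose out of reach is approached as far as the arm can. A call with a gripper value outside its range is refused whole. "hand" is the finger opening in mm, from 0 to 85.4, set as the call begins (left out, the last holds). The fingers move at their own pace and stop on an object; "squeeze" is the grip in N (left out, the last holds). Time passes only in rows, so rows that repeat a pose let the fingers close. It gives the time, the measured TCP pose, the force, the opening and the grip force at its end, in the units of the state.
- r.state(): the state, without advancing time (a new reading comes with each control period).
- optics.get_image(name): name is "scene" or "top"; returns the picture (420x560x3 uint8, red, green, blue); there is no depth.
- optics.camera_info(name): a dict with "mtx" (3x3 intrinsics, pixels), "R" (3x3) and "t" (3): a world point X has camera coordinates R X + t. Camera axes: x right, y down, z forward; pixel columns grow to the right and rows downward; lengths in mm; the calibration is good to about 2 mm. A picture is of the moment at which its call begins. camera_info takes no time and is no camera call.
- workorder.job_done(): hands the job in; it is judged then, once.
The state is a dict: "time_s": time; "joints": joint angles; "qvel": joint speeds; "tau": joint torques, N m; "tool_pos": TCP position; "tcp_rot": TCP orientation; "force": force on the tool from outside, world axes, zero at the start; "ft_torque": the same for the moment, N m; "opening": opening from 0.0 (shut) to 1.0 (fully open); "grasp_force": force on a finger pad.
Only numpy, scipy, OpenCV 4.12 (cv2) and the standard library are available. Lean on these libraries where they do the work, as an engineer would, in place of code of your own. Each camera call takes 0.05 s, during which the arm holds its last target. There are 200 camera calls.

### The job

Take the long brush from its sloped rest and scrub out the tall metal bucket that stands on the sprung wash plate, without handling the bucket: three times push the brush down on the rubber cushion in its bottom until the plate is fully down, hold it there for half a second, firmly but without jamming, and draw the brush up until at least half of the bristles stand out of the mouth. Then lay the brush back in its rest, tip at the foot, as it was, leaving the bucket upright on the raised plate and the other things undisturbed.

Things in the scene. Friction and masses are not known exactly. Their poses are not given: they have to be found in the camera images.
- brush: Long brush, 190 mm, 110 g, round. Origin mid tip of the bristles, z axis along it to the handle's end. Firm pale bristle head 39 mm across from 0 to 65 mm; steel stem 8 mm across to 111 mm; grey collar 38 mm across to 123 mm; grey round handle 24 mm across from 123 to 190 mm: grip it there. At the start it lies in the sloped rest, handle up.
- brush_top (a point): Free end of the brush's handle, 190 mm from the tip on its axis.
- rest: White sloped brush rest, fixed; base 150 (x) by 90 (y) by 10 mm, origin mid underside. A V trough 122 mm long with a closed foot leans 0.5 rad from vertical, upper end towards the rest's own -x, open side towards its +x and up. The trough carries the bristle head and the collar; the handle stands clear above it.
- rest_foot (a point): Where the middle of the brush's tip lies in the rest: at 30, 0, 30 mm in the rest's frame, on the foot plate.
- rest_head (a point): Where the end of the handle lies when the brush is in the rest: 190 mm from rest_foot along the trough.
- station: White wash station, fixed: base 130 by 130 by 30 mm, origin in the middle of its underside; it carries the sprung steel plate.
- plate (a joint): Travel of the sprung steel plate in m: about 0 raised, 0.014 fully down on its hard stop. A push of about 1 to 3 N on the bucket starts it, about 6 to 9 N brings it down to the stop; springs back by itself.
- plate_top (a point): Middle of the upper face of the round steel plate (104 mm across), 52 mm above the table when raised. Six pins 12 mm high round it keep the bucket in place with 3 mm play.
- bucket: Tall loose aluminium centrifuge bucket on the plate, 0.4 kg; 110 mm high, 72 mm across at the bottom, 76 mm at the rim, wall 3 mm, two small bosses near the rim. Origin mid underside, z up. A black rubber cushion of unknown thickness is fixed in its bottom: top 18 to 42 mm above the underside, to be found by touch; it gives 1 mm per 5 N. Do not push over 30 N.
- bucket_mouth (a point): Middle of the bucket's rim plane, 110 mm above its underside.
- jar: Bystander: amber jar, 64 mm across, 85 mm high, origin under its centre.
- short_bucket: Bystander: short aluminium bucket, 76 mm across, 70 mm high, on the bench, origin under its centre.
- weigh_bowl: Bystander: white bowl, 84 mm across, 35 mm high, origin under its centre.
- reagent: Bystander: white bottle, 68 mm across, 150 mm high, origin under its centre.
- wash_bottle: Bystander: white bottle, 72 mm across, 170 mm high, origin under its centre.
Things that resemble listed ones, but are neither listed nor needed, are in the scene too. Of the things shaped like the brush, the grey one is meant.

How it is judged (in metres and radians):
On the way, in this order (a step that is already met when the one before it is completed fails the run):
1. the brush head is inside the bucket, brush roughly upright, plate not yet pressed (horizontal distance between brush and bucket below 0.034 m and angle between brush's own z axis and vertical below 0.35 rad and z of brush in the frame of bucket below 0.095 m and value of joint plate below 0.004 m), for 0.05 s.
2. first press: the brush pushes on the cushion inside the bucket and holds the plate fully down (12.2 of 14 mm or more) for 0.3 s (horizontal distance between brush and bucket below 0.034 m and angle between brush's own z axis and vertical below 0.35 rad and value of joint plate above 0.0122 m and z of brush in the frame of bucket below 0.05 m and contact force between brush and bucket above 2 N), for 0.3 s.
3. first stroke up: brush tip more than 70 mm above the bucket's underside, plate sprung back up (z of brush in the frame of bucket above 0.07 m and value of joint plate below 0.004 m), for 0.05 s.
4. second press: the brush pushes on the cushion inside the bucket and holds the plate fully down (12.2 of 14 mm or more) for 0.3 s (all of step 2), for 0.3 s.
5. second stroke up: brush tip more than 70 mm above the bucket's underside, plate sprung back up (all of step 3), for 0.05 s.
6. third press: the brush pushes on the cushion inside the bucket and holds the plate fully down (12.2 of 14 mm or more) for 0.3 s (all of step 4), for 0.3 s.
7. third stroke up: brush tip more than 70 mm above the bucket's underside, plate sprung back up (all of step 5), for 0.05 s.
At the end, for the whole second after the job is handed in: The brush lies at rest in the sloped rest, its tip within 15 mm of the foot point and its handle end within 20 mm of the head point; the bucket stands still and upright (within 0.06 rad) within 8 mm of the plate's middle, and the plate is raised (pressed less than 4 mm) (distance between brush and rest_foot below 0.015 m and distance between brush_top and rest_head below 0.02 m and linear speed of each of brush, bucket below 0.02 m/s and horizontal distance between bucket and plate_top below 0.008 m and angle between bucket's own z axis and vertical below 0.07 rad and z of bucket in the frame of plate_top below 0.006 m and value of joint plate below 0.004 m); the robot touches nothing.
It fails at once if the brush is jammed into the bucket with more than 30 N (contact force between brush and bucket above 30 N).
It fails at once if the bucket is tipped by more than 0.25 rad (angle between bucket's own z axis and vertical above 0.25 rad).
It fails at once if the bucket is handled or pushed by the fingers or arm (more than 4 N) (contact force between any of the arm, the fingers and bucket above 4 N).
It fails at once if a bystander is moved by more than 30 mm (distance of any of jar, short_bucket, weigh_bowl, reagent, wash_bottle from where it was at the start of the episode above 0.03 m).
It also fails if it takes over 67 s, if anything falls off the work surface, if the arm or the gripper's body presses on something with over 40 N, if the wrist force passes 120 N, or if a joint passes its speed limit or range.

## Working session

There is one attempt and no reset: what is moved stays moved. The work goes in short steps, Python scripts to look and compute and a tool call to move; the robot and the scene stay as the last step left them, time stands still between calls to the robot, and variables do not carry over. Pictures are saved under pics/ and viewed, at most 10 in all, crops included, and the job is handed in when it is done.

Besides the shell and the picture viewer there is one more tool, called after "Call:" by a JSON object that holds its "fn" and its "kwargs". servo_tool: Moves the arm, as the interface text tells. Its arguments: {"type":"object","properties":{"series":{"type":"array","items":{"type":"object","properties":{"dx":{"type":"number"},"dy":{"type":"number"},"dz":{"type":"number"},"ax":{"type":"number"},"ay":{"type":"number"},"az":{"type":"number"}}}},"hand":{"type":"number"},"squeeze":{"type":"number"}},"required":["series"]}

```bash
mkdir -p pics; python3 - <<'E'
from plant import r, optics
import cv2,numpy as np
for n in("scene","top"):
    im=optics.get_image(n); cv2.imwrite(f"pics/{n}0.png",im[:,:,::-1])
    c=optics.camera_info(n); print(n,np.round(c["mtx"],1).tolist(),np.round(c["R"],4).tolist(),np.round(c["t"],1).tolist())
print(r.grip_depth,r.state())
E
```

```text
scene [[448.3, 0.0, 281.3], [0.0, 448.3, 219.0], [0.0, 0.0, 1.0]] [[0.474, 0.8805, -0.0122], [0.5552, -0.3096, -0.772], [-0.6835, 0.3591, -0.6355]] [-211.7, -244.0, 1816.1]
top [[443.9, 0.0, 287.6], [0.0, 443.9, 209.7], [0.0, 0.0, 1.0]] [[-0.0211, -0.9998, 0.0037], [-0.9978, 0.0209, -0.0633], [0.0632, -0.005, -0.998]] [-60.1, 574.9, 1270.9]
18.700000000000003 {'time_s': 0.1, 'joints': array([-1.33250105e+00,  4.94130924e-01,  1.34607055e+00,  7.40973920e-06,
        1.30251751e+00, -9.54870715e-02]), 'qvel': array([ 9.29694824e-04, -9.63577767e-06, -1.20885683e-03, -7.25637850e-04,
        7.04795315e-04, -6.69892224e-04]), 'tau': array([ 3.03335160e-03, -8.83588457e+01, -3.84561574e+01,  1.15447497e-04,
        5.27660013e-03,  6.85358458e-06]), 'tool_pos': array([ 204.69631842, -590.17870286,  230.75327872]), 'tcp_rot': array([-3.09683541e+00, -5.21683837e-01,  1.14989325e-04]), 'force': array([-0.57685127,  1.35930703,  0.17883978]), 'ft_torque': array([-0.00013179, -0.03050943, -0.01855698]), 'grasp_force': 0.0, 'opening': 0.9995247106872043}
```

View pics/scene0.png

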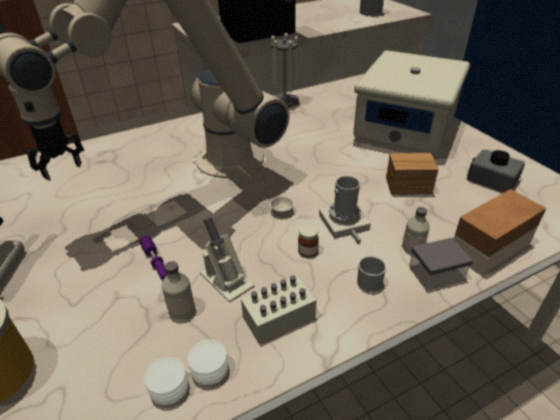

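View pics/top0.png

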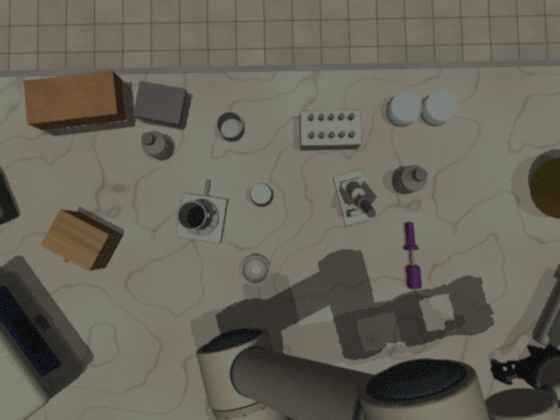

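The scene has two brush-shaped things. One is the grey-handled brush in the sloped rest: scene (212,240), top (357,195). The other is a purple one lying on the table: scene (152,255), top (412,255). The grey one in the rest fits the description. The tall bucket stands on the station at scene (346,200), top (198,215). I'll confirm both in one enlarged crop sheet.

```bash
python3 - <<'E'
import cv2,numpy as np
s=cv2.imread("pics/scene0.png");t=cv2.imread("pics/top0.png")
def c(im,x,y,w=80,h=60,k=5):
    q=cv2.resize(im[y:y+h*100//80+5,x:x+w],None,fx=k,fy=k,interpolation=cv2.INTER_CUBIC)[:300,:400]
    q=np.clip(q.astype(float)*1.5,0,255).astype(np.uint8)
    for i in range(0,w,10): cv2.putText(q,str(x+i),(i*k,8),0,.3,(0,0,255)); cv2.line(q,(i*k,10),(i*k,14),(0,0,255))
    for i in range(0,h,10): cv2.putText(q,str(y+i),(0,i*k+3),0,.3,(0,0,255)); cv2.line(q,(20,i*k),(24,i*k),(0,0,255))
    return q
a=cv2.resize(c(s,175,212,100,88,4)[:352],(400,300)) if 0 else c(s,180,215,80,85,3.5 if 0 else 5)
def c2(im,x,y,w,h):
    k=4; q=cv2.resize(im[y:y+h,x:x+w],None,fx=k,fy=k,interpolation=cv2.INTER_CUBIC)
    q=np.clip(q.astype(float)*1.5,0,255).astype(np.uint8)
    for i in range(0,w,10): cv2.putText(q,str(x+i),(i*k,8),0,.3,(0,0,255)); cv2.line(q,(i*k,10),(i*k,14),(0,0,255))
    for i in range(0,h,10): cv2.putText(q,str(y+i),(0,i*k+3),0,.3,(0,0,255)); cv2.line(q,(20,i*k),(24,i*k),(0,0,255))
    return q
A=c2(s,180,215,100,86); B=c2(t,315,160,100,86)
C=c2(s,305,165,100,64); D=c2(t,160,175,100,64)
cv2.imwrite("pics/crop.png",np.vstack([np.hstack([A,B]),np.hstack([C,D])]))
E
```

```text
(no output)
```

View pics/crop.png

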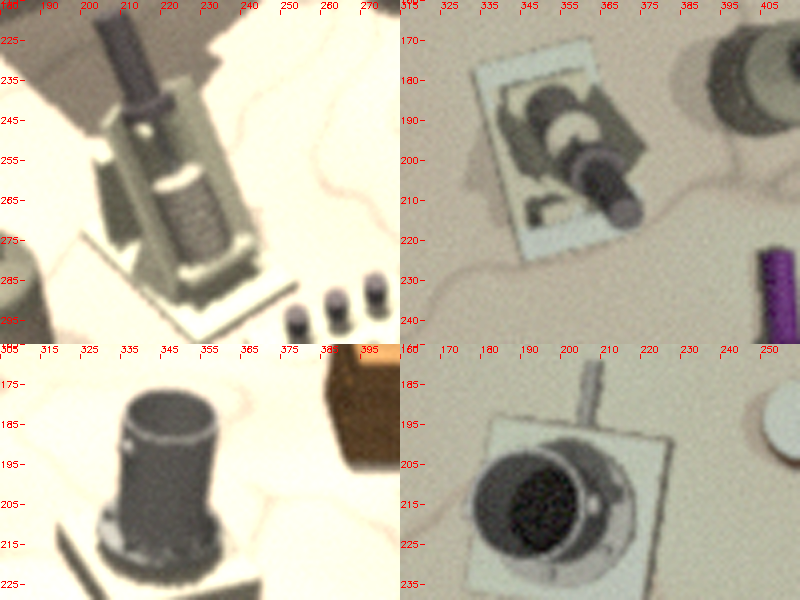

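The crop confirms it: the brush in the rest has a grey handle and collar and a pale head. Its handle end is at top (371,213) and scene (207,219). The bucket's rim centre is at top (191.8,215.3) and scene (347.8,182.5).

```bash
cat > h.py <<'E'
import numpy as np
from scipy.spatial.transform import Rotation as Ro
from plant import r, optics
def ray(n,uv):
    c=optics.camera_info(n);R=np.array(c["R"]);t=np.array(c["t"])
    d=R.T@np.linalg.solve(np.array(c["mtx"]),[uv[0],uv[1],1]);return -R.T@t,d/np.linalg.norm(d)
def onz(n,uv,z):
    o,d=ray(n,uv);return o+d*(z-o[2])/d[2]
def tri(a,b):
    A=0;B=0;L=[ray("scene",a),ray("top",b)]
    for o,d in L: P=np.eye(3)-np.outer(d,d);A=A+P;B=B+P@o
    X=np.linalg.solve(A,B);return X,max(np.linalg.norm((np.eye(3)-np.outer(d,d))@(X-o)) for o,d in L)
def rel(pos,R,base=None):
    "shift (mm) and turn (deg) in present tool axes to reach pos,R"
    s=r.state() if base is None else base;R0=Ro.from_rotvec(s["tcp_rot"]);Rg=R0 if R is None else Ro.from_matrix(R)
    return np.round(R0.inv().apply(np.array(pos)-s["tool_pos"]),1),np.round(np.degrees((R0.inv()*Rg).as_rotvec()),1)
E
python3 - <<'E'
from h import *
np.set_printoptions(precision=1,suppress=True)
print("handle end",tri((207,219.5),(371.2,213.3)))
print("rim",tri((347.8,182.5),(191.8,215.3)),onz("top",(191.8,215.3),162),onz("scene",(347.8,182.5),162))
for p in[(333.75,177.5),(362,170),(346.75,225.5)]:print("rest top",onz("top",p,10))
for p in[(200.5,275),(231,301),(254,286)]:print("rest scene",onz("scene",p,10))
for p in[(183,192.8),(228,198.3)]:print("st",onz("top",p,30))
import cv2
E
```

```text
handle end (array([ 549.1, -281.7,  190.1]), np.float64(0.13933787267699338))
rim (array([555.9, 177.3, 159.9]), np.float64(1.5106164708319247)) [555.1 175.5 162. ] [558.7 177.  162. ]
rest top [ 665.9 -209.8   10. ]
rest top [ 686.4 -293.6   10. ]
rest top [ 524.2 -243.9   10. ]
rest scene [ 563.2 -329.9   10. ]
rest scene [ 696.2 -290.8   10. ]
rest scene [ 677.2 -211.8   10. ]
st [627.8 228.2  30. ]
st [609.2  98.8  30. ]
```

```bash
cat >> h.py <<'E'
yw=0.236;ex=np.array([np.cos(yw),np.sin(yw),0]);foot=np.array([637.5,-261.5,30.])
a=-np.sin(.5)*ex+np.array([0,0,np.cos(.5)])
y=np.array([ex[1],-ex[0],0]);Rg=np.column_stack([np.cross(y,-a),y,-a])
E
python3 - <<'E'
from h import *
print(rel(foot+240*a,Rg)); print(foot+240*a)
E
```

```text
(array([ 402.1, -180. ,   -9.6]), array([-1.5, 28.6,  5.5]))
[ 525.6272765  -288.40329585  240.61981485]
```

Call:
{"fn": "servo_tool", "kwargs": {"series": [{"dx": 50,"dy": -22,"dz": -5,"ay": 4},{"dx": 100,"dy": -45,"dz": -10,"ay": 8},{"dx": 150,"dy": -67,"dz": -10,"ax": -0.5,"ay": 12,"az": 2},{"dx": 200,"dy": -90,"dz": -10,"ax": -1,"ay": 16,"az": 3},{"dx": 250,"dy": -112,"dz": -10,"ax": -1,"ay": 20,"az": 4},{"dx": 300,"dy": -134,"dz": -10,"ax": -1.5,"ay": 24,"az": 5},{"dx": 350,"dy": -157,"dz": -10,"ax": -1.5,"ay": 28,"az": 5.5},{"dx": 380,"dy": -170,"dz": -10,"ax": -1.5,"ay": 28.6,"az": 5.5},{"dx": 402,"dy": -180,"dz": -10,"ax": -1.5,"ay": 28.6,"az": 5.5},{"dx": 402,"dy": -180,"dz": -10,"ax": -1.5,"ay": 28.6,"az": 5.5},{"dx": 402,"dy": -180,"dz": -10,"ax": -1.5,"ay": 28.6,"az": 5.5}], "hand": 70, "squeeze": 60}}

```text
$.series[0]: bad value
```

```bash
python3 - <<'E'
from h import *
import cv2
s=r.state();print(s["time_s"],s["tool_pos"],s["force"],s["ft_torque"],rel(foot+136*a,Rg))
def c2(im,x,y0,w,h):
    k=4; return cv2.resize(im[y0:y0+h,x:x+w],None,fx=k,fy=k,interpolation=cv2.INTER_CUBIC)
A=c2(optics.get_image("scene")[:,:,::-1],150,150,100,140);B=c2(optics.get_image("top")[:,:,::-1],315,150,100,140)
cv2.imwrite("pics/pre.png",np.clip(np.hstack([A,B])*1.4,0,255))
E
```

```text
0.1 [ 204.69631842 -590.17870286  230.75327872] [-0.57685127  1.35930703  0.17883978] [-0.00013179 -0.03050943 -0.01855698] (array([ 451.7, -175. ,   81.6]), array([-1.5, 28.6,  5.5]))[ WARN:0@1.364] global loadsave.cpp:1063 imwrite_ Unsupported depth image for selected encoder is fallbacked to CV_8U.
```

View pics/pre.png

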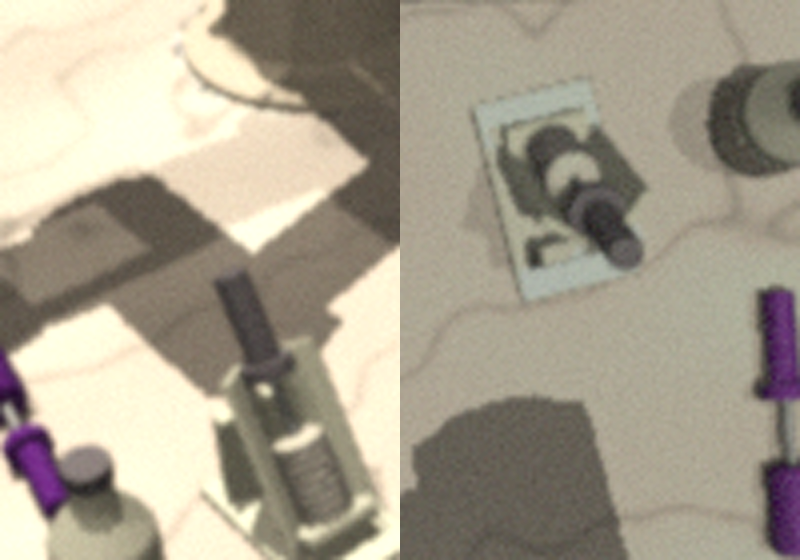

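The move was refused because each row needs all six keys. The picture shows the brush unmoved, with its handle end at scene (208,219), top (372,212).

Call:
{"fn": "servo_tool", "kwargs": {"series": [{"dx": 50,"dy": -22,"dz": -5,"ax": 0,"ay": 4,"az": 0},{"dx": 100,"dy": -45,"dz": -10,"ax": 0,"ay": 8,"az": 1},{"dx": 150,"dy": -67,"dz": -10,"ax": -0.5,"ay": 12,"az": 2},{"dx": 200,"dy": -90,"dz": -10,"ax": -1,"ay": 16,"az": 3},{"dx": 250,"dy": -112,"dz": -10,"ax": -1,"ay": 20,"az": 4},{"dx": 300,"dy": -134,"dz": -10,"ax": -1.5,"ay": 24,"az": 5},{"dx": 350,"dy": -157,"dz": -10,"ax": -1.5,"ay": 28,"az": 5.5},{"dx": 380,"dy": -170,"dz": -10,"ax": -1.5,"ay": 28.6,"az": 5.5},{"dx": 402,"dy": -180,"dz": -10,"ax": -1.5,"ay": 28.6,"az": 5.5},{"dx": 402,"dy": -180,"dz": -10,"ax": -1.5,"ay": 28.6,"az": 5.5},{"dx": 402,"dy": -180,"dz": -10,"ax": -1.5,"ay": 28.6,"az": 5.5}], "hand": 70, "squeeze": 60}}

```text
time_s: 1.58
tool_pos: [525.4, -289.0, 241.2]
tcp_rot: [-2.97, -0.352, -0.758]
force: [-0.6, -0.6, -0.2]
opening: 0.818
grasp_force: 0.0
```

```bash
python3 - <<'E'
from h import *
import cv2
s=r.state();print(s["time_s"],s["tool_pos"],s["force"],s["ft_torque"],rel(foot+136*a,Rg))
def c2(im,x,y0,w,h):
    k=4; return cv2.resize(im[y0:y0+h,x:x+w],None,fx=k,fy=k,interpolation=cv2.INTER_CUBIC)
A=c2(optics.get_image("scene")[:,:,::-1],150,150,100,140);B=c2(optics.get_image("top")[:,:,::-1],315,150,100,140)
cv2.imwrite("pics/pre2.png",np.clip(np.hstack([A,B])*1.4,0,255).astype(np.uint8))
E
```

```text
1.575 [ 525.36866621 -288.97133558  241.22188529] [-0.59667251 -0.63744426 -0.22106575] [-0.07110468  0.22566214 -0.0321212 ] (array([ 1.000e-01, -7.000e-01,  1.047e+02]), array([0.1, 0. , 0. ]))
```

View pics/pre2.png

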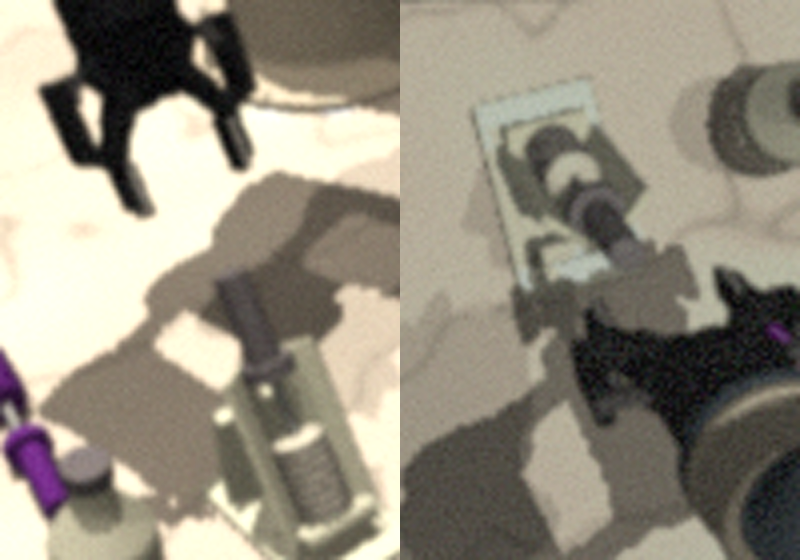

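The open fingers straddle the brush axis in both views: fingertip midpoint at scene (197,196), handle end at scene (208,219). Next I advance along the axis and grip.

Call:
{"fn": "servo_tool", "kwargs": {"series": [{"dx": 0,"dy": -0.7,"dz": 30,"ax": 0,"ay": 0,"az": 0},{"dx": 0,"dy": -0.7,"dz": 60,"ax": 0,"ay": 0,"az": 0},{"dx": 0,"dy": -0.7,"dz": 85,"ax": 0,"ay": 0,"az": 0},{"dx": 0,"dy": -0.7,"dz": 100,"ax": 0,"ay": 0,"az": 0},{"dx": 0,"dy": -0.7,"dz": 104,"ax": 0,"ay": 0,"az": 0},{"dx": 0,"dy": -0.7,"dz": 104,"ax": 0,"ay": 0,"az": 0}]}}

```text
time_s: 2.42
tool_pos: [573.9, -276.9, 150.4]
tcp_rot: [-2.97, -0.352, -0.758]
force: [0.2, -0.2, 1.1]
opening: 0.822
grasp_force: 0.0
```

Call:
{"fn": "servo_tool", "kwargs": {"series": [{"dx": 0,"dy": 0,"dz": 0,"ax": 0,"ay": 0,"az": 0},{"dx": 0,"dy": 0,"dz": 0,"ax": 0,"ay": 0,"az": 0},{"dx": 0,"dy": 0,"dz": 0,"ax": 0,"ay": 0,"az": 0},{"dx": 0,"dy": 0,"dz": 0,"ax": 0,"ay": 0,"az": 0},{"dx": 0,"dy": 0,"dz": 0,"ax": 0,"ay": 0,"az": 0},{"dx": 0,"dy": 0,"dz": 0,"ax": 0,"ay": 0,"az": 0},{"dx": 0,"dy": 0,"dz": 0,"ax": 0,"ay": 0,"az": 0}], "hand": 15, "squeeze": 70}}

```text
time_s: 3.3
tool_pos: [574.1, -277.0, 150.7]
tcp_rot: [-2.971, -0.352, -0.76]
force: [-4.0, -1.0, 6.8]
opening: 0.267
grasp_force: 68.1
```

Call:
{"fn": "servo_tool", "kwargs": {"series": [{"dx": 4,"dy": 0,"dz": -5,"ax": 0,"ay": 0,"az": 0},{"dx": 8,"dy": 0,"dz": -20,"ax": 0,"ay": 0,"az": 0},{"dx": 8,"dy": 0,"dz": -45,"ax": 0,"ay": 0,"az": 0},{"dx": 8,"dy": 0,"dz": -75,"ax": 0,"ay": 0,"az": 0},{"dx": 8,"dy": 0,"dz": -110,"ax": 0,"ay": 0,"az": 0},{"dx": 8,"dy": 0,"dz": -140,"ax": 0,"ay": 0,"az": 0},{"dx": 20,"dy": 0,"dz": -165,"ax": 0,"ay": -5,"az": 0},{"dx": 30,"dy": 0,"dz": -185,"ax": 0,"ay": -12,"az": 0},{"dx": 35,"dy": 0,"dz": -200,"ax": 0,"ay": -20,"az": 0},{"dx": 35,"dy": 0,"dz": -200,"ax": 0,"ay": -28.6,"az": 0},{"dx": 35,"dy": 0,"dz": -200,"ax": 0,"ay": -28.6,"az": 0}]}}

```text
time_s: 4.68
tool_pos: [511.7, -290.8, 342.9]
tcp_rot: [3.117, 0.371, 0.001]
force: [1.1, -0.2, -1.9]
opening: 0.265
grasp_force: 68.6
```

```bash
python3 - <<'E'
from h import *
s=r.state();print(s["time_s"],s["tool_pos"],s["force"],s["ft_torque"],s["joints"],s["opening"])
R=np.column_stack([ex,y,[0,0,-1]])
print(rel([556.5,176.5,340],R))
import cv2
def c2(im,x,y0,w,h):
    k=3; return cv2.resize(im[y0:y0+h,x:x+w],None,fx=k,fy=k,interpolation=cv2.INTER_CUBIC)
A=c2(optics.get_image("scene")[:,:,::-1],130,120,130,190);B=c2(optics.get_image("top")[:,:,::-1],305,150,130,190)
cv2.imwrite("pics/held.png",np.clip(np.hstack([A,B])*1.4,0,255).astype(np.uint8))
E
```

```text
4.675 [ 511.71883184 -290.84043877  342.88956373] [ 1.10692755 -0.17238729 -1.91117608] [ 0.03733003 -0.03555911 -0.04101721] [-0.61739302  0.35475029  1.26892058 -0.00151925  1.51587138  0.71650336] 0.2647860190727548
(array([ 153.2, -443.8,    1.8]), array([ 0.1, -0. ,  0.1]))
```

View pics/held.png

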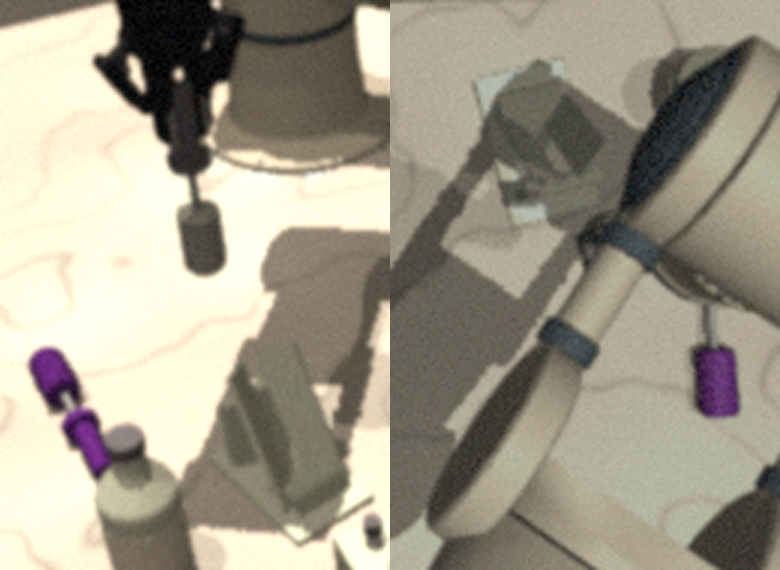

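Brush held, its bristle tip at about scene (198,209). The rest is empty. I'll check the tip against the predicted position while moving over the bucket.

Call:
{"fn": "servo_tool", "kwargs": {"series": [{"dx": 15,"dy": -40,"dz": 0,"ax": 0,"ay": 0,"az": 0},{"dx": 30,"dy": -90,"dz": 0,"ax": 0,"ay": 0,"az": 0},{"dx": 50,"dy": -145,"dz": 0,"ax": 0,"ay": 0,"az": 0},{"dx": 70,"dy": -200,"dz": 0,"ax": 0,"ay": 0,"az": 0},{"dx": 90,"dy": -255,"dz": 0,"ax": 0,"ay": 0,"az": 0},{"dx": 108,"dy": -310,"dz": 0,"ax": 0,"ay": 0,"az": 0},{"dx": 126,"dy": -365,"dz": 0,"ax": 0,"ay": 0,"az": 0},{"dx": 142,"dy": -410,"dz": 0,"ax": 0,"ay": 0,"az": 0},{"dx": 150,"dy": -435,"dz": 0,"ax": 0,"ay": 0,"az": 0},{"dx": 153,"dy": -444,"dz": 0,"ax": 0,"ay": 0,"az": 0},{"dx": 153,"dy": -444,"dz": 0,"ax": 0,"ay": 0,"az": 0},{"dx": 153,"dy": -444,"dz": 0,"ax": 0,"ay": 0,"az": 0}]}}

```text
time_s: 6.28
tool_pos: [555.7, 174.7, 341.8]
tcp_rot: [3.119, 0.367, 0.001]
force: [-0.6, 0.0, -0.6]
opening: 0.262
grasp_force: 68.8
```

```bash
python3 - <<'E'
from h import *
import cv2
s=r.state();print(s["time_s"],s["tool_pos"],s["force"],s["joints"])
def proj(n,X):
    c=optics.camera_info(n);p=np.array(c["mtx"])@(np.array(c["R"])@X+np.array(c["t"]));return p[:2]/p[2]
p=s["tool_pos"];R=Ro.from_rotvec(s["tcp_rot"]).as_matrix()
def c2(n,x,y0,w,h):
    k=4; im=cv2.resize(optics.get_image(n)[y0:y0+h,x:x+w,::-1],None,fx=k,fy=k,interpolation=cv2.INTER_CUBIC)
    im=np.clip(im*1.5,0,255).astype(np.uint8)
    for L in(136,71):
        q=(proj(n,p+R[:,2]*L)-[x,y0])*k+k/2;print(n,L,q/k+[x,y0]);cv2.circle(im,tuple(int(v) for v in q),3,(0,0,255),-1)
    q=(proj(n,np.array([556.5,176.5,162]))-[x,y0])*k+k/2;cv2.circle(im,tuple(int(v) for v in q),3,(0,255,0),-1)
    return im
cv2.imwrite("pics/over.png",np.hstack([c2("scene",300,100,100,140),c2("top",150,140,100,140)]))
E
```

```text
6.275 [555.74851951 174.71601875 341.77273255] [-0.56432396  0.01312857 -0.64869891] [ 2.02960508e-01  3.46544314e-01  1.28454723e+00 -1.47122772e-03
  1.50972888e+00  1.53984757e+00]
scene 136 [348.28109901 170.94750632]
scene 71 [350.09244334 152.46253633]
top 136 [188.94718685 214.57027851]
top 71 [182.79951519 213.10945147]
```

View pics/over.png

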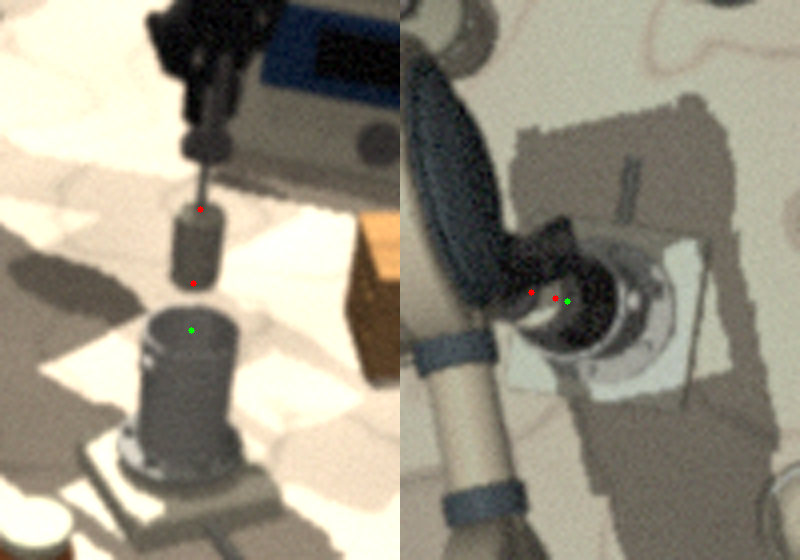

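The predicted tip (red dot, scene (348,171)) matches the brush and lies 2 mm from the rim centre (green dot, scene (348,182)). I go in with a small correction.

Call:
{"fn": "servo_tool", "kwargs": {"series": [{"dx": 0.5,"dy": -2,"dz": 10,"ax": 0,"ay": 0,"az": 0},{"dx": 0.5,"dy": -2,"dz": 25,"ax": 0,"ay": 0,"az": 0},{"dx": 0.5,"dy": -2,"dz": 45,"ax": 0,"ay": 0,"az": 0},{"dx": 0.5,"dy": -2,"dz": 65,"ax": 0,"ay": 0,"az": 0},{"dx": 0.5,"dy": -2,"dz": 80,"ax": 0,"ay": 0,"az": 0},{"dx": 0.5,"dy": -2,"dz": 90,"ax": 0,"ay": 0,"az": 0},{"dx": 0.5,"dy": -2,"dz": 93,"ax": 0,"ay": 0,"az": 0},{"dx": 0.5,"dy": -2,"dz": 95,"ax": 0,"ay": 0,"az": 0},{"dx": 0.5,"dy": -2,"dz": 95,"ax": 0,"ay": 0,"az": 0}]}}

```text
time_s: 7.5
tool_pos: [556.1, 178.0, 247.0]
tcp_rot: [3.118, 0.369, 0.002]
force: [-0.3, 0.4, -0.6]
opening: 0.259
grasp_force: 68.8
```

Call:
{"fn": "servo_tool", "kwargs": {"series": [{"dx": 0,"dy": 0,"dz": 3,"ax": 0,"ay": 0,"az": 0},{"dx": 0,"dy": 0,"dz": 6,"ax": 0,"ay": 0,"az": 0},{"dx": 0,"dy": 0,"dz": 9,"ax": 0,"ay": 0,"az": 0},{"dx": 0,"dy": 0,"dz": 12,"ax": 0,"ay": 0,"az": 0},{"dx": 0,"dy": 0,"dz": 15,"ax": 0,"ay": 0,"az": 0},{"dx": 0,"dy": 0,"dz": 18,"ax": 0,"ay": 0,"az": 0},{"dx": 0,"dy": 0,"dz": 18,"ax": 0,"ay": 0,"az": 0},{"dx": 0,"dy": 0,"dz": 18,"ax": 0,"ay": 0,"az": 0}]}}

```text
time_s: 8.5
tool_pos: [556.0, 177.9, 228.8]
tcp_rot: [3.118, 0.369, 0.001]
force: [0.2, -0.2, -1.0]
opening: 0.262
grasp_force: 68.8
```

Call:
{"fn": "servo_tool", "kwargs": {"series": [{"dx": 0,"dy": 0,"dz": 3,"ax": 0,"ay": 0,"az": 0},{"dx": 0,"dy": 0,"dz": 6,"ax": 0,"ay": 0,"az": 0},{"dx": 0,"dy": 0,"dz": 8,"ax": 0,"ay": 0,"az": 0},{"dx": 0,"dy": 0,"dz": 8,"ax": 0,"ay": 0,"az": 0},{"dx": 0,"dy": 0,"dz": 8,"ax": 0,"ay": 0,"az": 0}]}}

```text
time_s: 9.12
tool_pos: [556.0, 177.9, 220.7]
tcp_rot: [3.118, 0.369, 0.001]
force: [0.7, -0.2, -1.5]
opening: 0.261
grasp_force: 68.8
```

Call:
{"fn": "servo_tool", "kwargs": {"series": [{"dx": 0,"dy": 0,"dz": 3,"ax": 0,"ay": 0,"az": 0},{"dx": 0,"dy": 0,"dz": 6,"ax": 0,"ay": 0,"az": 0},{"dx": 0,"dy": 0,"dz": 8,"ax": 0,"ay": 0,"az": 0},{"dx": 0,"dy": 0,"dz": 8,"ax": 0,"ay": 0,"az": 0},{"dx": 0,"dy": 0,"dz": 8,"ax": 0,"ay": 0,"az": 0}]}}

```text
time_s: 9.75
tool_pos: [556.0, 177.9, 212.7]
tcp_rot: [3.118, 0.369, 0.001]
force: [-0.9, 0.0, -0.3]
opening: 0.261
grasp_force: 68.8
```

Call:
{"fn": "servo_tool", "kwargs": {"series": [{"dx": 0,"dy": 0,"dz": 3,"ax": 0,"ay": 0,"az": 0},{"dx": 0,"dy": 0,"dz": 6,"ax": 0,"ay": 0,"az": 0},{"dx": 0,"dy": 0,"dz": 8,"ax": 0,"ay": 0,"az": 0},{"dx": 0,"dy": 0,"dz": 8,"ax": 0,"ay": 0,"az": 0},{"dx": 0,"dy": 0,"dz": 8,"ax": 0,"ay": 0,"az": 0}]}}

```text
time_s: 10.38
tool_pos: [556.0, 177.9, 204.8]
tcp_rot: [3.118, 0.369, 0.001]
force: [-0.2, 0.5, 0.5]
opening: 0.26
grasp_force: 68.8
```

Call:
{"fn": "servo_tool", "kwargs": {"series": [{"dx": 0,"dy": 0,"dz": 3,"ax": 0,"ay": 0,"az": 0},{"dx": 0,"dy": 0,"dz": 6,"ax": 0,"ay": 0,"az": 0},{"dx": 0,"dy": 0,"dz": 6,"ax": 0,"ay": 0,"az": 0},{"dx": 0,"dy": 0,"dz": 6,"ax": 0,"ay": 0,"az": 0}]}}

```text
time_s: 10.88
tool_pos: [556.0, 177.9, 198.7]
tcp_rot: [3.118, 0.369, 0.001]
force: [0.1, -0.1, 3.8]
opening: 0.262
grasp_force: 69.1
```

Call:
{"fn": "servo_tool", "kwargs": {"series": [{"dx": 0,"dy": 0,"dz": 3,"ax": 0,"ay": 0,"az": 0},{"dx": 0,"dy": 0,"dz": 6,"ax": 0,"ay": 0,"az": 0},{"dx": 0,"dy": 0,"dz": 8,"ax": 0,"ay": 0,"az": 0},{"dx": 0,"dy": 0,"dz": 8,"ax": 0,"ay": 0,"az": 0},{"dx": 0,"dy": 0,"dz": 8,"ax": 0,"ay": 0,"az": 0}]}}

```text
time_s: 11.5
tool_pos: [556.3, 177.9, 191.1]
tcp_rot: [3.118, 0.369, 0.003]
force: [-1.3, -0.8, 12.2]
opening: 0.264
grasp_force: 70.0
```

Call:
{"fn": "servo_tool", "kwargs": {"series": [{"dx": 0,"dy": 0,"dz": 1,"ax": 0,"ay": 0,"az": 0},{"dx": 0,"dy": 0,"dz": 1,"ax": 0,"ay": 0,"az": 0},{"dx": 0,"dy": 0,"dz": 1,"ax": 0,"ay": 0,"az": 0},{"dx": 0,"dy": 0,"dz": 1,"ax": 0,"ay": 0,"az": 0},{"dx": 0,"dy": 0,"dz": 1,"ax": 0,"ay": 0,"az": 0}]}}

```text
time_s: 12.12
tool_pos: [556.5, 177.9, 190.4]
tcp_rot: [3.118, 0.369, 0.004]
force: [-0.7, 0.7, 15.4]
opening: 0.267
grasp_force: 70.1
```

Firm hold on the stop at 15 N (rising about 5 N/mm, so the plate is on its stop). Now the stroke up.

Call:
{"fn": "servo_tool", "kwargs": {"series": [{"dx": 0,"dy": 0,"dz": 0,"ax": 0,"ay": 0,"az": 0},{"dx": 0,"dy": 0,"dz": -5,"ax": 0,"ay": 0,"az": 0},{"dx": 0,"dy": 0,"dz": -15,"ax": 0,"ay": 0,"az": 0},{"dx": 0,"dy": 0,"dz": -30,"ax": 0,"ay": 0,"az": 0},{"dx": 0,"dy": 0,"dz": -50,"ax": 0,"ay": 0,"az": 0},{"dx": 0,"dy": 0,"dz": -70,"ax": 0,"ay": 0,"az": 0},{"dx": 0,"dy": 0,"dz": -83,"ax": 0,"ay": 0,"az": 0},{"dx": 0,"dy": 0,"dz": -88,"ax": 0,"ay": 0,"az": 0},{"dx": 0,"dy": 0,"dz": -88,"ax": 0,"ay": 0,"az": 0},{"dx": 0,"dy": 0,"dz": -88,"ax": 0,"ay": 0,"az": 0}]}}

```text
time_s: 13.38
tool_pos: [555.6, 177.9, 276.9]
tcp_rot: [3.118, 0.369, -0.001]
force: [-0.3, 0.0, -0.5]
opening: 0.263
grasp_force: 69.4
```

```bash
python3 - <<'E'
from h import *
import cv2
def c2(n,x,y0,w,h):
    k=4; im=cv2.resize(optics.get_image(n)[y0:y0+h,x:x+w,::-1],None,fx=k,fy=k,interpolation=cv2.INTER_CUBIC)
    return np.clip(im*1.5,0,255).astype(np.uint8)
cv2.imwrite("pics/up.png",np.hstack([c2("scene",300,100,100,140),c2("top",150,140,100,140)]))
E
```

```text
(no output)
```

View pics/up.png

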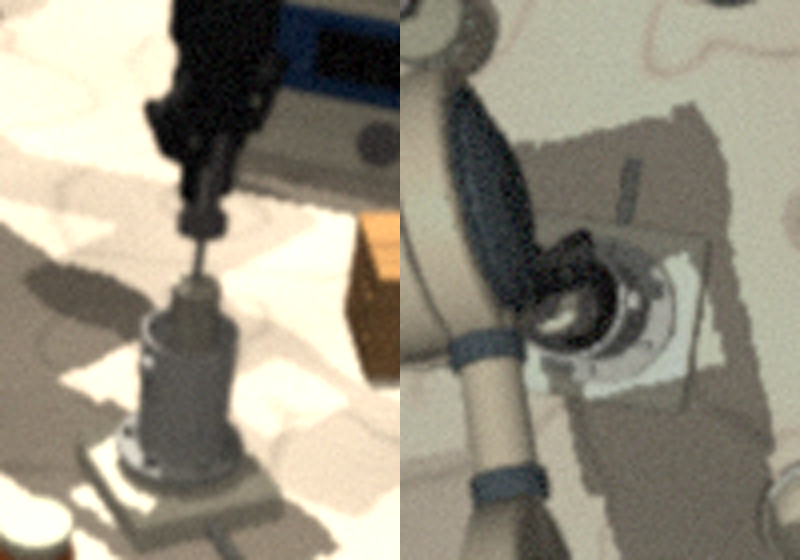

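The bucket is upright and about 40 mm of the bristles stands out of the mouth (head top at scene (349,170)). Second press.

Call:
{"fn": "servo_tool", "kwargs": {"series": [{"dx": 0,"dy": 0,"dz": 15,"ax": 0,"ay": 0,"az": 0},{"dx": 0,"dy": 0,"dz": 35,"ax": 0,"ay": 0,"az": 0},{"dx": 0,"dy": 0,"dz": 55,"ax": 0,"ay": 0,"az": 0},{"dx": 0,"dy": 0,"dz": 66,"ax": 0,"ay": 0,"az": 0},{"dx": 0,"dy": 0,"dz": 72,"ax": 0,"ay": 0,"az": 0},{"dx": 0,"dy": 0,"dz": 77,"ax": 0,"ay": 0,"az": 0},{"dx": 0,"dy": 0,"dz": 82,"ax": 0,"ay": 0,"az": 0},{"dx": 0,"dy": 0,"dz": 85,"ax": 0,"ay": 0,"az": 0},{"dx": 0,"dy": 0,"dz": 87,"ax": 0,"ay": 0,"az": 0},{"dx": 0,"dy": 0,"dz": 88,"ax": 0,"ay": 0,"az": 0},{"dx": 0,"dy": 0,"dz": 88,"ax": 0,"ay": 0,"az": 0},{"dx": 0,"dy": 0,"dz": 88,"ax": 0,"ay": 0,"az": 0}]}}

```text
time_s: 14.98
tool_pos: [556.5, 178.0, 190.7]
tcp_rot: [3.119, 0.369, 0.004]
force: [-3.8, -0.5, 13.9]
opening: 0.265
grasp_force: 70.1
```

Call:
{"fn": "servo_tool", "kwargs": {"series": [{"dx": 0,"dy": 0,"dz": 0.4,"ax": 0,"ay": 0,"az": 0},{"dx": 0,"dy": 0,"dz": 0.4,"ax": 0,"ay": 0,"az": 0},{"dx": 0,"dy": 0,"dz": 0.4,"ax": 0,"ay": 0,"az": 0},{"dx": 0,"dy": 0,"dz": 0.4,"ax": 0,"ay": 0,"az": 0},{"dx": 0,"dy": 0,"dz": 0.4,"ax": 0,"ay": 0,"az": 0}]}}

```text
time_s: 15.6
tool_pos: [556.5, 178.0, 190.4]
tcp_rot: [3.119, 0.369, 0.004]
force: [-3.7, -0.7, 16.6]
opening: 0.261
grasp_force: 70.1
```

Call:
{"fn": "servo_tool", "kwargs": {"series": [{"dx": 0,"dy": 0,"dz": -5,"ax": 0,"ay": 0,"az": 0},{"dx": 0,"dy": 0,"dz": -15,"ax": 0,"ay": 0,"az": 0},{"dx": 0,"dy": 0,"dz": -30,"ax": 0,"ay": 0,"az": 0},{"dx": 0,"dy": 0,"dz": -50,"ax": 0,"ay": 0,"az": 0},{"dx": 0,"dy": 0,"dz": -70,"ax": 0,"ay": 0,"az": 0},{"dx": 0,"dy": 0,"dz": -83,"ax": 0,"ay": 0,"az": 0},{"dx": 0,"dy": 0,"dz": -88,"ax": 0,"ay": 0,"az": 0},{"dx": 0,"dy": 0,"dz": -88,"ax": 0,"ay": 0,"az": 0},{"dx": 0,"dy": 0,"dz": -88,"ax": 0,"ay": 0,"az": 0}]}}

```text
time_s: 16.73
tool_pos: [555.6, 177.9, 276.6]
tcp_rot: [3.118, 0.369, -0.001]
force: [0.7, -0.4, -1.5]
opening: 0.261
grasp_force: 69.3
```

Call:
{"fn": "servo_tool", "kwargs": {"series": [{"dx": 0,"dy": 0,"dz": 15,"ax": 0,"ay": 0,"az": 0},{"dx": 0,"dy": 0,"dz": 35,"ax": 0,"ay": 0,"az": 0},{"dx": 0,"dy": 0,"dz": 55,"ax": 0,"ay": 0,"az": 0},{"dx": 0,"dy": 0,"dz": 66,"ax": 0,"ay": 0,"az": 0},{"dx": 0,"dy": 0,"dz": 72,"ax": 0,"ay": 0,"az": 0},{"dx": 0,"dy": 0,"dz": 77,"ax": 0,"ay": 0,"az": 0},{"dx": 0,"dy": 0,"dz": 82,"ax": 0,"ay": 0,"az": 0},{"dx": 0,"dy": 0,"dz": 85,"ax": 0,"ay": 0,"az": 0},{"dx": 0,"dy": 0,"dz": 87,"ax": 0,"ay": 0,"az": 0},{"dx": 0,"dy": 0,"dz": 88,"ax": 0,"ay": 0,"az": 0},{"dx": 0,"dy": 0,"dz": 88,"ax": 0,"ay": 0,"az": 0},{"dx": 0,"dy": 0,"dz": 88,"ax": 0,"ay": 0,"az": 0}]}}

```text
time_s: 18.23
tool_pos: [556.5, 178.0, 190.4]
tcp_rot: [3.119, 0.369, 0.004]
force: [-3.5, -1.8, 15.7]
opening: 0.265
grasp_force: 70.1
```

Third hold, then up and fully out.

Call:
{"fn": "servo_tool", "kwargs": {"series": [{"dx": 0,"dy": 0,"dz": 0,"ax": 0,"ay": 0,"az": 0},{"dx": 0,"dy": 0,"dz": 0,"ax": 0,"ay": 0,"az": 0},{"dx": 0,"dy": 0,"dz": 0,"ax": 0,"ay": 0,"az": 0},{"dx": 0,"dy": 0,"dz": 0,"ax": 0,"ay": 0,"az": 0},{"dx": 0,"dy": 0,"dz": 0,"ax": 0,"ay": 0,"az": 0}]}}

```text
time_s: 18.85
tool_pos: [556.5, 178.0, 190.4]
tcp_rot: [3.119, 0.369, 0.004]
force: [-3.2, -0.5, 16.0]
opening: 0.265
grasp_force: 70.1
```

Call:
{"fn": "servo_tool", "kwargs": {"series": [{"dx": 0,"dy": 0,"dz": -5,"ax": 0,"ay": 0,"az": 0},{"dx": 0,"dy": 0,"dz": -15,"ax": 0,"ay": 0,"az": 0},{"dx": 0,"dy": 0,"dz": -30,"ax": 0,"ay": 0,"az": 0},{"dx": 0,"dy": 0,"dz": -50,"ax": 0,"ay": 0,"az": 0},{"dx": 0,"dy": 0,"dz": -70,"ax": 0,"ay": 0,"az": 0},{"dx": 0,"dy": 0,"dz": -83,"ax": 0,"ay": 0,"az": 0},{"dx": 0,"dy": 0,"dz": -88,"ax": 0,"ay": 0,"az": 0},{"dx": 0,"dy": 0,"dz": -90,"ax": 0,"ay": 0,"az": 0},{"dx": 0,"dy": 0,"dz": -105,"ax": 0,"ay": 0,"az": 0},{"dx": 0,"dy": 0,"dz": -125,"ax": 0,"ay": 0,"az": 0},{"dx": 0,"dy": 0,"dz": -150,"ax": 0,"ay": 0,"az": 0},{"dx": 0,"dy": 0,"dz": -155,"ax": 0,"ay": 0,"az": 0}]}}

```text
time_s: 20.35
tool_pos: [556.5, 178.2, 346.1]
tcp_rot: [3.119, 0.369, 0.005]
force: [0.2, -0.2, -1.4]
opening: 0.266
grasp_force: 69.2
```

```bash
python3 - <<'E'
from h import *
import cv2
s=r.state();print(s["time_s"],s["tool_pos"])
R=np.column_stack([ex,y,[0,0,-1]])
print(rel([511.7,-290.8,343],R))
def c2(n,x,y0,w,h):
    k=4; im=cv2.resize(optics.get_image(n)[y0:y0+h,x:x+w,::-1],None,fx=k,fy=k,interpolation=cv2.INTER_CUBIC)
    return np.clip(im*1.5,0,255).astype(np.uint8)
cv2.imwrite("pics/out.png",np.hstack([c2("scene",300,100,100,140),c2("top",150,140,100,140)]))
E
```

```text
20.35 [556.45535072 178.18052535 346.08240895]
(array([-152.9,  445.6,    3.4]), array([ 0.1, -0.2, -0. ]))
```

View pics/out.png

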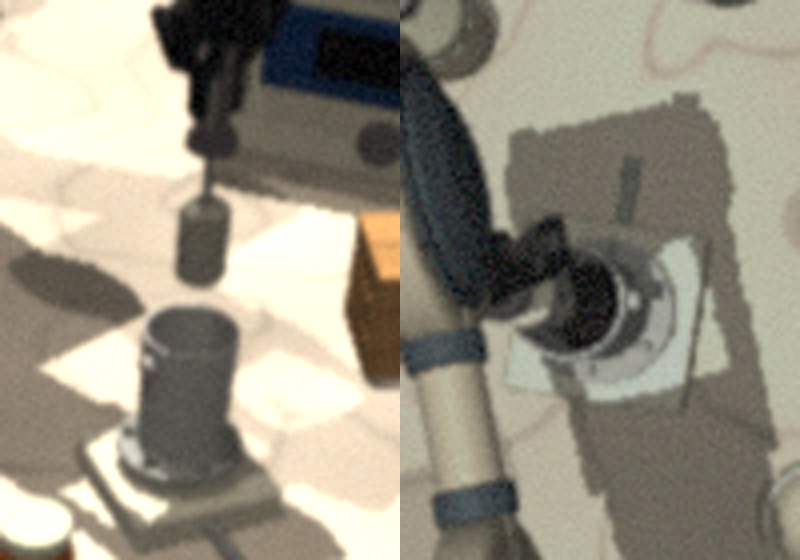

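The brush is clear of the mouth (tip at scene (350,170)), and the bucket is upright on the raised plate. Going back to the rest.

Call:
{"fn": "servo_tool", "kwargs": {"series": [{"dx": -15,"dy": 40,"dz": 0,"ax": 0,"ay": 0,"az": 0},{"dx": -30,"dy": 90,"dz": 0,"ax": 0,"ay": 0,"az": 0},{"dx": -50,"dy": 145,"dz": 0,"ax": 0,"ay": 0,"az": 0},{"dx": -70,"dy": 200,"dz": 0,"ax": 0,"ay": 0,"az": 0},{"dx": -90,"dy": 255,"dz": 0,"ax": 0,"ay": 0,"az": 0},{"dx": -108,"dy": 310,"dz": 0,"ax": 0,"ay": 0,"az": 0},{"dx": -126,"dy": 365,"dz": 0,"ax": 0,"ay": 0,"az": 0},{"dx": -142,"dy": 410,"dz": 0,"ax": 0,"ay": 0,"az": 0},{"dx": -150,"dy": 435,"dz": 3,"ax": 0,"ay": 0,"az": 0},{"dx": -153,"dy": 445.5,"dz": 3,"ax": 0,"ay": 0,"az": 0},{"dx": -153,"dy": 445.5,"dz": 3,"ax": 0,"ay": 0,"az": 0},{"dx": -153,"dy": 445.5,"dz": 3,"ax": 0,"ay": 0,"az": 0}]}}

```text
time_s: 21.95
tool_pos: [511.1, -289.7, 341.9]
tcp_rot: [3.119, 0.37, 0.001]
force: [0.3, 0.3, -1.6]
opening: 0.261
grasp_force: 69.0
```

```bash
python3 - <<'E'
from h import *
g=np.array([574.1,-277.,150.7]);n=Rg[:,0]
for o in(145,110):print(rel(g+n*10+a*o,Rg))
s=r.state();print(s["tool_pos"],s["joints"])
E
```

```text
(array([ 3.5,  2.3, 59.1]), array([ 0.1, 28.6,  0. ]))
(array([20.2,  2.2, 89.8]), array([ 0.1, 28.6,  0. ]))
[ 511.08181797 -289.73827687  341.86161444] [-6.17089091e-01  3.53997327e-01  1.27280821e+00 -4.67079291e-04
  1.51358167e+00  7.17421572e-01]
```

Call:
{"fn": "servo_tool", "kwargs": {"series": [{"dx": 0,"dy": 1,"dz": 0,"ax": 0,"ay": 7,"az": 0},{"dx": 0,"dy": 2,"dz": 5,"ax": 0,"ay": 14,"az": 0},{"dx": 0,"dy": 2,"dz": 15,"ax": 0,"ay": 21,"az": 0},{"dx": 2,"dy": 2,"dz": 30,"ax": 0,"ay": 28.6,"az": 0},{"dx": 3,"dy": 2,"dz": 50,"ax": 0,"ay": 28.6,"az": 0},{"dx": 3.5,"dy": 2,"dz": 59,"ax": 0,"ay": 28.6,"az": 0},{"dx": 3.5,"dy": 2,"dz": 59,"ax": 0,"ay": 28.6,"az": 0},{"dx": 3.5,"dy": 2,"dz": 59,"ax": 0,"ay": 28.6,"az": 0}]}}

```text
time_s: 22.95
tool_pos: [515.5, -291.9, 283.7]
tcp_rot: [-2.97, -0.354, -0.759]
force: [0.5, -0.4, -1.1]
opening: 0.266
grasp_force: 69.0
```

```bash
python3 - <<'E'
from h import *
import cv2
s=r.state();print(s["tool_pos"],s["force"])
g=np.array([574.1,-277.,150.7]);n=Rg[:,0]
print(rel(g+n*10+a*20,Rg),rel(g+a*1,Rg))
def c2(n,x,y0,w,h):
    k=4; im=cv2.resize(optics.get_image(n)[y0:y0+h,x:x+w,::-1],None,fx=k,fy=k,interpolation=cv2.INTER_CUBIC)
    return np.clip(im*1.5,0,255).astype(np.uint8)
cv2.imwrite("pics/ret.png",np.hstack([c2("scene",150,160,100,140),c2("top",310,140,100,140)]))
E
```

```text
[ 515.4538379  -291.92803778  283.73350504] [ 0.52608112 -0.44329956 -1.12388031]
(array([ -0.7,  -1.1, 125.8]), array([ 0.1, -0. ,  0.1])) (array([-10.7,  -1.1, 144.8]), array([ 0.1, -0. ,  0.1]))
```

View pics/ret.png

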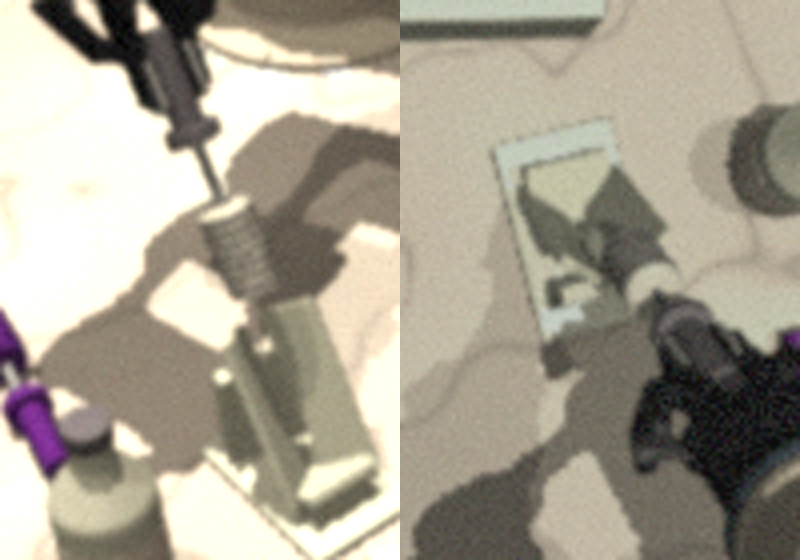

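The brush is in line with the trough, its tip at scene (215,231) just above the trough's upper end. I slide it in.

Call:
{"fn": "servo_tool", "kwargs": {"series": [{"dx": 0,"dy": -1,"dz": 15,"ax": 0,"ay": 0,"az": 0},{"dx": 0,"dy": -1,"dz": 35,"ax": 0,"ay": 0,"az": 0},{"dx": 0,"dy": -1,"dz": 60,"ax": 0,"ay": 0,"az": 0},{"dx": 0,"dy": -1,"dz": 85,"ax": 0,"ay": 0,"az": 0},{"dx": 0,"dy": -1,"dz": 105,"ax": 0,"ay": 0,"az": 0},{"dx": 0,"dy": -1,"dz": 118,"ax": 0,"ay": 0,"az": 0},{"dx": 0,"dy": -1,"dz": 126,"ax": 0,"ay": 0,"az": 0},{"dx": 0,"dy": -1,"dz": 126,"ax": 0,"ay": 0,"az": 0},{"dx": 0,"dy": -1,"dz": 126,"ax": 0,"ay": 0,"az": 0}]}}

```text
time_s: 24.18
tool_pos: [573.4, -277.4, 172.8]
tcp_rot: [-2.97, -0.352, -0.759]
force: [0.2, 0.3, -1.5]
opening: 0.265
grasp_force: 69.0
```

Call:
{"fn": "servo_tool", "kwargs": {"series": [{"dx": -3,"dy": 0,"dz": 5,"ax": 0,"ay": 0,"az": 0},{"dx": -6,"dy": 0,"dz": 9,"ax": 0,"ay": 0,"az": 0},{"dx": -8,"dy": 0,"dz": 12,"ax": 0,"ay": 0,"az": 0},{"dx": -9,"dy": 0,"dz": 15,"ax": 0,"ay": 0,"az": 0},{"dx": -9,"dy": 0,"dz": 15,"ax": 0,"ay": 0,"az": 0},{"dx": -9,"dy": 0,"dz": 15,"ax": 0,"ay": 0,"az": 0}]}}

```text
time_s: 24.92
tool_pos: [572.7, -277.4, 154.9]
tcp_rot: [-2.97, -0.352, -0.758]
force: [0.2, -0.4, -0.9]
opening: 0.265
grasp_force: 69.0
```

```bash
python3 - <<'E'
from h import *
s=r.state();print(s["tool_pos"],s["force"]@Rg,s["ft_torque"])
print(rel(np.array([574.1,-277.,150.7]),Rg))
E
```

```text
[ 572.74054122 -277.37520016  154.90659158] [-0.32320753  0.39942928  0.81822912] [-0.09792308  0.25445807 -0.02228669]
(array([-0.8, -0.1,  4.4]), array([0.1, 0. , 0. ]))
```

Call:
{"fn": "servo_tool", "kwargs": {"series": [{"dx": -0.8,"dy": 0,"dz": 1.5,"ax": 0,"ay": 0,"az": 0},{"dx": -0.8,"dy": 0,"dz": 3,"ax": 0,"ay": 0,"az": 0},{"dx": -0.8,"dy": 0,"dz": 4,"ax": 0,"ay": 0,"az": 0},{"dx": -0.8,"dy": 0,"dz": 4,"ax": 0,"ay": 0,"az": 0},{"dx": -0.8,"dy": 0,"dz": 4,"ax": 0,"ay": 0,"az": 0}]}}

```text
time_s: 25.55
tool_pos: [573.9, -277.1, 151.0]
tcp_rot: [-2.97, -0.352, -0.758]
force: [0.2, -0.3, -1.9]
opening: 0.258
grasp_force: 69.0
```

Call:
{"fn": "servo_tool", "kwargs": {"series": [{"dx": -0.5,"dy": 0,"dz": 1,"ax": 0,"ay": 0,"az": 0},{"dx": -1,"dy": 0,"dz": 2,"ax": 0,"ay": 0,"az": 0},{"dx": -1,"dy": 0,"dz": 2,"ax": 0,"ay": 0,"az": 0}]}}

```text
time_s: 25.92
tool_pos: [574.1, -277.3, 150.5]
tcp_rot: [-2.97, -0.352, -0.761]
force: [-17.7, 2.2, 30.8]
opening: 0.262
grasp_force: 73.2
```

Seated on the foot. I ease off and then release.

Call:
{"fn": "servo_tool", "kwargs": {"series": [{"dx": 0.6,"dy": 0,"dz": -1,"ax": 0,"ay": 0,"az": 0},{"dx": 0.6,"dy": 0,"dz": -1.4,"ax": 0,"ay": 0,"az": 0},{"dx": 0.6,"dy": 0,"dz": -1.4,"ax": 0,"ay": 0,"az": 0}]}}

```text
time_s: 26.3
tool_pos: [574.0, -277.2, 150.6]
tcp_rot: [-2.97, -0.352, -0.759]
force: [-3.6, 0.3, 9.8]
opening: 0.264
grasp_force: 69.8
```

Call:
{"fn": "servo_tool", "kwargs": {"series": [{"dx": 0,"dy": 0,"dz": 0,"ax": 0,"ay": 0,"az": 0},{"dx": 0,"dy": 0,"dz": 0,"ax": 0,"ay": 0,"az": 0},{"dx": 0,"dy": 0,"dz": 0,"ax": 0,"ay": 0,"az": 0},{"dx": 0,"dy": 0,"dz": 0,"ax": 0,"ay": 0,"az": 0},{"dx": 0,"dy": 0,"dz": 0,"ax": 0,"ay": 0,"az": 0},{"dx": 0,"dy": 0,"dz": 0,"ax": 0,"ay": 0,"az": 0},{"dx": 0,"dy": 0,"dz": 0,"ax": 0,"ay": 0,"az": 0},{"dx": 0,"dy": 0,"dz": 0,"ax": 0,"ay": 0,"az": 0}], "hand": 70}}

```text
time_s: 27.3
tool_pos: [573.8, -277.1, 150.2]
tcp_rot: [-2.97, -0.352, -0.758]
force: [0.7, 0.1, -0.1]
opening: 0.821
grasp_force: 0.0
```

Call:
{"fn": "servo_tool", "kwargs": {"series": [{"dx": 0,"dy": 0,"dz": -10,"ax": 0,"ay": 0,"az": 0},{"dx": 0,"dy": 0,"dz": -30,"ax": 0,"ay": 0,"az": 0},{"dx": 0,"dy": 0,"dz": -60,"ax": 0,"ay": 0,"az": 0},{"dx": 0,"dy": 0,"dz": -95,"ax": 0,"ay": 0,"az": 0},{"dx": 0,"dy": 0,"dz": -120,"ax": 0,"ay": 0,"az": 0},{"dx": 0,"dy": 0,"dz": -130,"ax": 0,"ay": 0,"az": 0},{"dx": 0,"dy": 0,"dz": -130,"ax": 0,"ay": 0,"az": 0},{"dx": 0,"dy": 0,"dz": -130,"ax": 0,"ay": 0,"az": 0}]}}

```text
time_s: 28.3
tool_pos: [513.1, -291.1, 263.6]
tcp_rot: [-2.969, -0.351, -0.757]
force: [-0.4, 0.2, -0.4]
opening: 0.818
grasp_force: 0.0
```

```bash
python3 - <<'E'
from h import *
import cv2
s=r.state();print(s["time_s"],s["tool_pos"],s["force"],s["opening"])
# compare with initial pictures without viewing: dark handle region in scene + bucket region
for n,(x,y0,w,h),nm in(("scene",(200,214,45,70),"brush"),("scene",(325,175,45,50),"bucket"),("top",(178,195,45,45),"bucket_top"),("top",(335,175,30,30),"head_top")):
    g0=cv2.cvtColor(cv2.imread(f"pics/{n}0.png"),cv2.COLOR_BGR2GRAY)
    g1=cv2.cvtColor(optics.get_image(n),cv2.COLOR_RGB2GRAY)
    q=cv2.matchTemplate(g1[y0-8:y0+h+8,x-8:x+w+8],g0[y0:y0+h,x:x+w],cv2.TM_CCOEFF_NORMED)
    _,v,_,l=cv2.minMaxLoc(q);print(nm,round(v,3),np.array(l)-8)
E
```

```text
28.3 [ 513.14308217 -291.13657508  263.61925872] [-0.41928129  0.24821267 -0.36455547] 0.8179643388116371
brush 0.77 [0 0]
bucket 0.989 [0 0]
bucket_top 0.995 [0 0]
head_top 0.994 [0 0]
```

The brush and bucket match the starting pictures with no shift in pixels, and the gripper is clear of both.

```bash
python3 -c "
from plant import workorder
print(workorder.job_done())"
```

```text
the job is handed in; nothing more can be done
None
```

The job is handed in at about 28 s, but no verdict came back: the bucket got three presses, each held over half a second at 14–17 N. The brush is back in its rest and the bucket upright on the raised plate, neither showing any shift against the starting pictures.

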